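# Empty the centrifuge bucket into the wash tray

### The job

Hold the tall centrifuge bucket low over the white tray and tip it past level until its three black plastic cushions have dropped into the tray, then set the empty bucket down gently, upright and flat in the steel drip dish. The loose cushion lying in the dish belongs in the tray as well. Leave the bottle, flask, tube rack and the squat empty bucket standing where they are.

Things in the scene. Friction and masses are not known exactly. Their poses are not given: they have to be found in the camera images.
- bucket: tall bare-aluminium centrifuge bucket, a plain hollow cylinder without handle: 64 mm outside diameter (60 mm at the foot), 80 mm high, wall 3 mm, floor 5 mm thick, open top, about 250 g, stands on the bench holding three loose cushions that stand on its floor and slide out once it is tipped some 35 to 45 degrees past level. Origin: centre of its underside; z runs up its axis to the mouth
- bucket_rim (a point): centre of the tall bucket's mouth, 80 mm above its underside; same axes as the bucket
- tray: white plastic open tray fixed to the bench, outside 160 mm (its x) by 190 mm (its y), 40 mm high, walls and floor 4 mm thick. Origin: centre of its underside, at bench height. It lies on the left or the right of the bench
- dish: round steel drip dish fixed to the bench, 100 mm outside diameter; its flat floor, 86 mm across, is 6 mm above the bench and the rim round it stands 10 mm above the bench. Origin: centre of its underside, at bench height. It lies on the side away from the tray
- cushion0: black cushion of hard, smooth, slippery plastic, a plain solid cylinder 20 mm in diameter and 24 mm tall, 14 g. Starts inside the tall bucket. Origin: centre of one end face; z runs along its axis to the other end
- cushion1: black cushion of hard, smooth, slippery plastic, a plain solid cylinder 20 mm in diameter and 24 mm tall, 14 g. Starts inside the tall bucket. Origin: centre of one end face; z runs along its axis to the other end
- cushion2: black cushion of hard, smooth, slippery plastic, a plain solid cylinder 20 mm in diameter and 24 mm tall, 14 g. Starts inside the tall bucket. Origin: centre of one end face; z runs along its axis to the other end
- cushion0_center (a point): middle of cushion0
- cushion1_center (a point): middle of cushion1
- cushion2_center (a point): middle of cushion2
- stray: black cushion of hard, smooth, slippery plastic, a plain solid cylinder 20 mm in diameter and 24 mm tall, 14 g. Starts standing upright on the floor of the dish. Origin: centre of its lower end face at the start; z runs along its axis
- stray_center (a point): middle of the stray cushion
- bottle: bystander: amber bottle, 60 mm in diameter, 130 mm high, 400 g, standing close to the tall bucket. Origin: centre of its underside, z up
- flask: bystander: conical glass flask, 72 mm in diameter at the foot, 28 mm at the neck (from 85 mm up), lip 34 mm, 120 mm high, 300 g, standing close to the tall bucket. Origin: centre of its underside, z up
- rack: bystander: blue tube rack with white capped tubes, 70 mm (its x) by 160 mm (its y), 72 mm high, 700 g, near the dish. Origin: centre of its underside, z up
- squat: bystander: squat empty aluminium bucket, 80 mm in diameter, 45 mm high, 300 g, beyond the tray. Origin: centre of its underside, z up
There are look-alikes about, which are no part of the job. Leave any purple look-alike of the tray alone.

How it is judged:
On the way:
1. the bucket is tipped past level (more than 95 degrees) with the centre of its mouth over the tray and less than 0.2 m above the bench (angle between bucket's own z axis and vertical above 1.66 rad and x of bucket_rim in the frame of tray between -0.08 and 0.08 m and y of bucket_rim in the frame of tray between -0.095 and 0.095 m and height (world z) of bucket_rim below 0.2 m), for 0.2 s.
At the end, for the whole second after the job is handed in: All four cushions lie at rest inside the tray (middles within its walls and below 40 mm above the bench); the tall bucket stands upright (within 0.06 rad), released and at rest, flat on the floor of the dish (underside within 3 mm of the floor's height, axis within 15 mm of the dish's centre) (x of cushion0_center in the frame of tray between -0.078 and 0.078 m and y of cushion0_center in the frame of tray between -0.093 and 0.093 m and z of cushion0_center in the frame of tray between 0 and 0.04 m and linear speed of each of cushion0, cushion1, cushion2, stray below 0.03 m/s and x of cushion1_center in the frame of tray between -0.078 and 0.078 m and y of cushion1_center in the frame of tray between -0.093 and 0.093 m and z of cushion1_center in the frame of tray between 0 and 0.04 m and x of cushion2_center in the frame of tray between -0.078 and 0.078 m and y of cushion2_center in the frame of tray between -0.093 and 0.093 m and z of cushion2_center in the frame of tray between 0 and 0.04 m and x of stray_center in the frame of tray between -0.078 and 0.078 m and y of stray_center in the frame of tray between -0.093 and 0.093 m and z of stray_center in the frame of tray between 0 and 0.04 m and angle between bucket's own z axis and vertical below 0.06 rad and horizontal distance between bucket and dish below 0.015 m and z of bucket in the frame of dish between 0.003 and 0.009 m and linear speed of bucket below 0.02 m/s and angular speed of bucket below 0.2 rad/s); the robot touches nothing.
It fails at once if the bottle, flask, tube rack or squat bucket is shifted by more than 25 mm or tilted by more than 0.3 rad (distance of any of bottle, flask, rack, squat from where it was at the start of the episode above 0.025 m or angle between any of bottle, flask, rack, squat's own z axis and vertical above 0.3 rad).
It fails at once if the bucket is slammed (over 60 N) against the dish, tray or tube rack (contact force between bucket and dish above 60 N or contact force between bucket and tray above 60 N or contact force between bucket and rack above 60 N).
It fails at once if the tall bucket is dropped: it is out of the fingers' hold while its underside is more than 22 mm above the bench (16 mm above the dish's floor) (contact force between bucket and the fingers below 0.05 N and height (world z) of bucket above 0.022 m).
It also fails if it takes over 72 s, if anything falls off the work surface, if the arm or the gripper's body presses on something with over 40 N, if the wrist force passes 120 N, or if a joint passes its speed limit or range.

### The arm

A 7-joint arm with a two-finger parallel gripper is mounted at the origin on the work surface. World frame = base frame: x ahead of the robot, y to its left, z up, the work surface at z = 0. Lengths are in m, angles in rad, forces in N, time in s.
With the tool pointing down it reaches from about 0.425 to 0.875 m from the base axis. Payload 4.7 kg.
Tool frame: the origin (TCP) lies at the very end of the fingers, on their centre line; the grasp point (between the pads) lies ctrl.pinch_z behind it (ctrl.pinch_z is the distance from the TCP to the grasp point, in m); x points along the fingers, y is the direction in which the jaws open and shut, and the axes are right-handed (so a half turn about x gives the same grasp; the last joint's range is limited). The gripper opens to 87 mm and grips with 3 to 60 N. Pads are 19 mm wide; open, the fingers measure 117 mm over their backs; the gripper's body (75 mm by 190 mm) begins 51 mm behind the grasp point.
Start: joints at [1.236, 0.321, -0.07, 1.45, 0.023, 1.371, -0.057], TCP at [0.222, -0.611, 0.223] pointing down, gripper open.
Joint ranges: [-2.86, 2.86], [-0.3, 2.09], [-1.38, 1.24], [0.06, 2.45], [-1.56, 4.7], [0.09, 2.05], [-2.69, 2.69]. Speed limits (rad/s): [2.57, 2.57, 3.14, 3.14, 3.14, 3.14, 3.14].

### API

Orientations are given as a rotation vector (axis times angle).
In Python, from bench import get_state, get_image, camera_info, order, ctrl gives the robot as it stands.
- The arm moves only by the tool jog_arm, never from a script. Its arguments are lists of equal length, an entry for each row: "claw": the finger opening in mm, from 0 to 87; "xyz": the shift along the tool's x, y, z in mm, a list of three; "roll": the turn about the tool's x in degrees. In form: {"claw": [claw, ...], "xyz": [[tx, ty, tz], ...], "roll": [roll, ...]}. A call has 1 to 5 rows; each row is the pose to reach, as a shift and turn from the pose measured when the call began, along the tool's axes at that moment; what a row does not reach only later rows make up. A row lasts 1/10 s, in which the tool goes at most 50 mm and 8.59 degrees, less where a joint would pass 70% of its speed; a pose out of reach is approached as far as the arm can. A call with a gripper value outside its range is refused whole. The fingers move at their own pace and stop on an object; "force" is the grip in N (left out, the last holds). Time passes only in rows, so rows that repeat a pose let the fingers close. It gives the time, the measured TCP pose, the force and the opening at its end, in the units of the state.
- get_state(): the state, without advancing time (a new reading comes with each control period).
- get_image(name): name is "scene" or "top" or "wrist"; returns (picture, depth): 400x640x3 uint8, red, green, blue; 400x640 float32, m along the optical axis (not along the pixel's ray), 0 where there is no reading.
- camera_info(name): a dict with "intrinsics" (3x3 intrinsics, pixels), "rvec" (rotation vector, rad) and "tvec" (3), from world to camera coordinates, as OpenCV has them; the wrist camera has in their place "tool_from_camera" (4x4, takes a point from camera to tool coordinates, whose origin is the TCP and whose axes are the tool frame's). Camera axes: x right, y down, z forward; pixel columns grow to the right and rows downward; lengths in m; the calibration is good to about 2 mm. A picture is of the moment at which its call begins: read the wrist's pose just before it. camera_info takes no time and is no camera call.
- order.close_job(): hands the job in, once; it reports no verdict.
The state is a dict: "time": time; "joint_positions": joint angles; "qd": joint speeds; "joint_torque": joint torques, N m; "position": TCP position; "tool_rot": TCP orientation; "ft_force": force on the tool from outside, world axes, zero at the start; "torque": the same for the moment, N m; "grip_width": opening from 0.0 (shut) to 1.0 (fully open).
Only numpy, scipy, OpenCV 4.12 (cv2) and the standard library are available. Lean on these libraries where they do the work, as an engineer would, in place of code of your own. Each camera call takes 0.05 s, during which the arm holds its last target. There are 200 camera calls.

## Working session

There is one attempt and no reset: what is moved stays moved. The work goes in short steps, Python scripts to look and compute and a tool call to move; the robot and the scene stay as the last step left them, time stands still between calls to the robot, and variables do not carry over. Pictures are saved under pics/ and viewed, about 8 in all and at most 12, crops included, and the job is handed in when it is done.

Besides the shell and the picture viewer there is one more tool, called after "Emit:" as name(argument=value, ...) on one line, values as JSON. jog_arm: Moves the arm, as the interface text tells. Its arguments: {"type":"object","properties":{"claw":{"type":"array"},"xyz":{"type":"array"},"roll":{"type":"array"},"force":{"type":"number"}},"required":["claw","xyz","roll"]}

```bash
ls; mkdir -p pics; python3 - <<'E'
from bench import *
import cv2,numpy as np
s=get_state(); print(s, ctrl.pinch_z)
print(cv2.Rodrigues(np.array(s['tool_rot'],float))[0].round(3))
for n in ("scene","top","wrist"):
    print(n,camera_info(n))
a,_=get_image("scene"); b,_=get_image("top")
cv2.imwrite("pics/scene0.png",a[:,:,::-1]); cv2.imwrite("pics/top0.png",b[:,:,::-1])
E
```

```text
pics
{'time': 0.0, 'joint_positions': array([ 1.23609591,  0.32185131, -0.07010652,  1.45169492,  0.02261166,
        1.37081177, -0.0568968 ]), 'qd': array([-1.22203425e-03, -1.01203599e-03, -3.47778385e-04,  2.37908969e-04,
       -4.24676771e-04,  8.79530766e-08,  1.85749702e-04]), 'joint_torque': array([-1.06649820e-04, -4.91288853e+01, -4.03957246e-01, -3.12527061e+01,
       -6.38999976e-02,  4.36241738e-02,  1.89007865e-04]), 'position': array([ 0.22191714, -0.61033711,  0.22143333]), 'tool_rot': array([ 2.03207534,  0.36016103, -2.03299512]), 'ft_force': array([-1.11055309, -0.58738002, -0.36094953]), 'torque': array([-0.00479293,  0.04139205,  0.07197598]), 'grip_width': 0.9964051253629285} 0.0187
[[-0.001  0.342 -0.94 ]
 [ 0.002 -0.94  -0.342]
 [-1.    -0.002  0.   ]]
scene {'intrinsics': array([[406.13841618,   0.        , 322.2498034 ],
       [  0.        , 406.13841618, 195.73336745],
       [  0.        ,   0.        ,   1.        ]]), 'rvec': array([ 1.04029393,  2.28827577, -1.19164438]), 'tvec': array([ 0.42265907, -0.10680699,  1.36760462])}
top {'intrinsics': array([[384.1975961 ,   0.        , 314.32109367],
       [  0.        , 384.1975961 , 198.11475212],
       [  0.        ,   0.        ,   1.        ]]), 'rvec': array([ 2.14361986, -2.14629421,  0.14786569]), 'tvec': array([-0.12211207,  0.50349187,  1.24862466])}
wrist {'intrinsics': array([[291.71118927,   0.        , 321.62080937],
       [  0.        , 291.71118927, 197.41331197],
       [  0.        ,   0.        ,   1.        ]]), 'tool_from_camera': array([[-2.09221451e-04, -2.96574126e-01,  9.55009814e-01,
        -1.62582657e-01],
       [ 9.99999494e-01,  8.78089839e-04,  4.91764656e-04,
        -1.33736338e-03],
       [-9.84429086e-04,  9.55009433e-01,  2.96573792e-01,
        -8.13121637e-02],
       [ 0.00000000e+00,  0.00000000e+00,  0.00000000e+00,
         1.00000000e+00]])}
```

View pictures.

View pics/scene0.png

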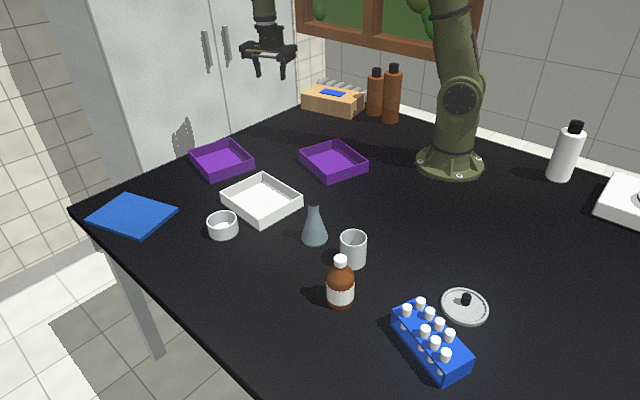

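View pics/top0.png

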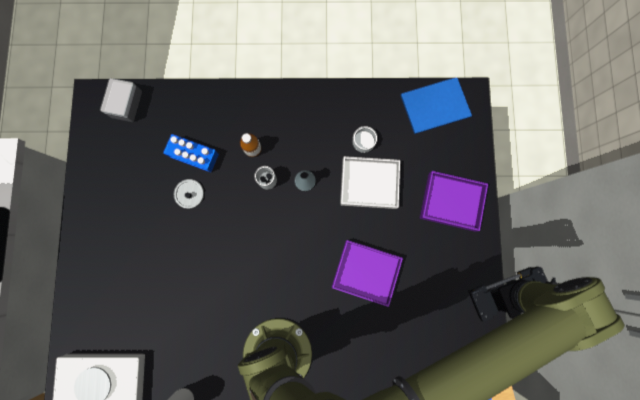

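The scene view shows the bucket at (353,250), with the bottle at (340,285), flask at (314,228), rack at (432,340) and dish with the stray at (465,303). The tray is at (262,200) and the squat bucket at (222,226). In the top view the bucket is at (265,178), dish (189,193), tray (370,182), flask (305,180), bottle (250,142) and rack (190,152).

```bash
cat > h.py <<'E'
from bench import *
import cv2, numpy as np
def cloud(name):
    st=get_state(); img,d=get_image(name); c=camera_info(name); K=c['intrinsics']
    v,u=np.mgrid[0:400,0:640]
    P=np.stack([(u-K[0,2])/K[0,0]*d,(v-K[1,2])/K[1,1]*d,d],-1)
    if name=='wrist':
        T=c['tool_from_camera']; P=P@T[:3,:3].T+T[:3,3]
        R=cv2.Rodrigues(np.array(st['tool_rot'],float))[0]; P=P@R.T+st['position']
    else:
        R=cv2.Rodrigues(c['rvec'])[0]; P=(P-c['tvec'])@R
    P[d<=0]=np.nan
    return img,P
E
python3 - <<'E'
from h import *
img,P=cloud('top')
def near(px,r): 
    v,u=np.mgrid[0:400,0:640]; return np.hypot(u-px[0],v-px[1])<r
z=P[...,2]; 
print('bench z',np.nanmedian(z[near((230,230),15)]))
def circ(n,px,r,lo,hi):
    m=near(px,r)&(z>lo)&(z<hi); p=P[m][:,:2].astype(np.float32)
    c,rad=cv2.minEnclosingCircle(p); print(n,m.sum(),'mec',np.round(c,4),round(rad,4),'z',P[m][:,2].mean().round(4),'med',np.median(p,0).round(4))
circ('bucket',(265,178),18,.065,.095)
circ('dish',(189,193),22,.006,.014)
circ('stray',(189,193),10,.022,.04)
circ('bottle',(250,142),16,.05,.16)
circ('flask',(305,180),16,.02,.16)
circ('squat',(365,139),18,.035,.055)
for n,px,r,lo,hi in (('tray',(370,182),45,.03,.05),('rack',(190,152),34,.05,.1)):
    m=near(px,r)&(z>lo)&(z<hi); print(n,m.sum(),cv2.minAreaRect(P[m][:,:2].astype(np.float32)))
E
```

```text
bench z -0.0009161789371426457
bucket 91 mec [0.5708 0.0391] 0.0321 z 0.0758 med [0.5735 0.0417]
dish 336 mec [0.5315 0.305 ] 0.0585 z 0.0086 med [0.5255 0.3117]
stray 27 mec [0.5147 0.3052] 0.0097 z 0.0292 med [0.5153 0.3061]
bottle 294 mec [0.6816 0.0925] 0.0299 z 0.095 med [0.6734 0.0869]
flask 224 mec [ 0.5683 -0.0901] 0.032 z 0.0513 med [ 0.5562 -0.0923]
squat 112 mec [ 0.7077 -0.2951] 0.0407 z 0.0425 med [ 0.7091 -0.2969]
tray 399 ((0.594682514667511, -0.31386005878448486), (0.1912841647863388, 0.2349112182855606), 86.27734375)
rack 495 ((0.6596648693084717, 0.2987269461154938), (0.16021545231342316, 0.06954939663410187), 69.34635162353516)
```

Emit:
jog_arm(claw=[60, 60, 60, 60, 60], xyz=[[-30, 0, 0], [-60, 0, 0], [-90, 0, 0], [-120, 0, 0], [-150, 0, 0]], roll=[0, 0, 0, 0, 0])

```text
time: 0.65
position: [0.2219, -0.6105, 0.3726]
tool_rot: [2.032, 0.36, -2.033]
ft_force: [-0.7, 0.1, 0.3]
grip_width: 0.712
```

Emit:
jog_arm(claw=[60, 60, 60, 60, 60], xyz=[[0, -8, -45], [0, -16, -89], [0, -24, -133], [0, -31, -178], [0, -39, -222]], roll=[-4, -8, -12, -16, -20])

```text
time: 1.15
position: [0.4186, -0.4968, 0.3723]
tool_rot: [1.816, 0.666, -1.816]
ft_force: [0.7, -0.7, -0.6]
grip_width: 0.687
```

Emit:
jog_arm(claw=[60, 60, 60, 60, 60], xyz=[[0, -8, -45], [0, -16, -89], [0, -24, -133], [0, -31, -178], [0, -39, -222]], roll=[-4, -8, -12, -16, -20])

```text
time: 1.65
position: [0.564, -0.3223, 0.3722]
tool_rot: [1.581, 0.921, -1.581]
ft_force: [0.1, -0.5, 0.0]
grip_width: 0.689
```

Emit:
jog_arm(claw=[60, 60, 60, 60, 60], xyz=[[0, -8, -45], [0, -16, -89], [0, -24, -133], [0, -31, -178], [0, -39, -222]], roll=[-4, -8, -12, -16, -20])

```text
time: 2.15
position: [0.6405, -0.1084, 0.3723]
tool_rot: [1.331, 1.129, -1.331]
ft_force: [0.3, -0.3, -0.7]
grip_width: 0.689
```

Emit:
jog_arm(claw=[60, 60, 60, 60, 60], xyz=[[0, -8, -45], [0, -16, -89], [0, -24, -133], [0, -31, -178], [0, -39, -222]], roll=[-4, -8, -12, -16, -20])

```text
time: 2.65
position: [0.6385, 0.1186, 0.3726]
tool_rot: [1.072, 1.294, -1.072]
ft_force: [0.2, -0.4, -1.2]
grip_width: 0.689
```

Emit:
jog_arm(claw=[60, 60, 60, 60, 60], xyz=[[0, -8, -45], [0, -16, -89], [0, -28, -133], [0, -45, -178], [0, -62, -222]], roll=[-4, -8, -12, -16, -20])

```text
time: 3.15
position: [0.5355, 0.3268, 0.3728]
tool_rot: [0.806, 1.42, -0.805]
ft_force: [-0.0, 0.4, 0.3]
grip_width: 0.691
```

```bash
cat >> h.py <<'E'
def totool(p):
    st=get_state(); R=cv2.Rodrigues(np.array(st['tool_rot'],float))[0]
    return (1000*R.T@(np.asarray(p)-st['position'])).round(1)
E
python3 - <<'E'
from h import *
img,P=cloud('wrist'); cv2.imwrite('pics/w1.png',img[:,:,::-1])
z=P[...,2]; print('R',cv2.Rodrigues(np.array(get_state()['tool_rot']))[0].round(3).tolist())
d0=np.array([.527,.306]); r=np.hypot(P[...,0]-d0[0],P[...,1]-d0[1])
print('bench',np.nanmedian(z[(r>.07)&(r<.1)]))
m=(r<.06)&(z>.022)&(z<.05); c,rad=cv2.minEnclosingCircle(P[m][:,:2].astype(np.float32)); print('stray',c,rad,np.median(P[m],0))
# dish ring: bright pixels
m2=(r<.075)&(z>.004)&(z<.018)&(img.min(-1)>70); h=cv2.convexHull(P[m2][:,:2].astype(np.float32))
print('dish',cv2.fitEllipse(h),cv2.minEnclosingCircle(h),m2.sum())
print('tool of stray',totool([c[0],c[1],.018]))
img,P=cloud('top'); z=P[...,2]
m=(img.min(-1)>120)&(P[...,0]>.45)&(P[...,0]<.72)&(P[...,1]<-.18)&(P[...,1]>-.45)&(z>.025)&(z<.055)
n,l,s,_=cv2.connectedComponentsWithStats(m.astype(np.uint8))
for i in range(1,n):
    if s[i,4]>60: print('tray?',s[i],cv2.minAreaRect(P[l==i][:,:2].astype(np.float32)))
E
```

```text
R [[-0.006, 0.851, 0.526], [0.008, 0.526, -0.851], [-1.0, -0.001, -0.01]]
bench 0.4668463333607791
stray (0.5164536833763123, 0.3096185326576233) 0.0099879065528512 [0.51623476 0.31013877 0.03040895]
dish ((0.5240904688835144, 0.3122747242450714), (0.09876810014247894, 0.09891563653945923), 109.23390197753906) ((0.5240726470947266, 0.3119759261608124), 0.04998252913355827) 2226
tool of stray [355.3 -23.6  20. ]
tray? [353 135  24  16  80] ((0.6931527853012085, -0.2936370074748993), (0.07810357958078384, 0.05186045914888382), 89.40415954589844)
tray? [341 157  59  51 375] ((0.5577300190925598, -0.3115033805370331), (0.19112202525138855, 0.16137099266052246), 86.11962127685547)
```

View pics/w1.png

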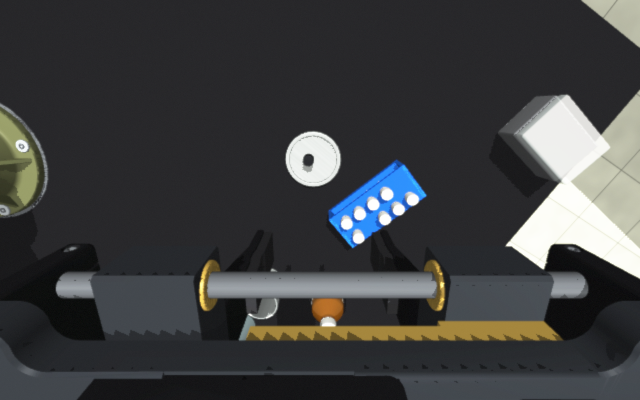

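The wrist view shows the dish at pixel (313,158) with the stray at (308,160) and the rack at (377,200). I'm descending on the stray.

Emit:
jog_arm(claw=[34, 34, 34, 34, 34], xyz=[[45, -10, 8], [92, -20, 16], [140, -25, 21], [188, -25, 21], [236, -25, 21]], roll=[0, 0, 0, 0, 0], force=15)

```text
time: 3.75
position: [0.5189, 0.3028, 0.1358]
tool_rot: [0.8, 1.426, -0.795]
ft_force: [0.0, -0.1, -0.6]
grip_width: 0.407
```

Emit:
jog_arm(claw=[34, 34, 34, 34, 34], xyz=[[30, 0, 0], [60, 0, 0], [85, 0, 0], [85, 0, 0], [85, 0, 0]], roll=[0, 0, 0, 0, 0])

```text
time: 4.25
position: [0.5186, 0.3033, 0.051]
tool_rot: [0.8, 1.426, -0.796]
ft_force: [0.6, 0.3, 0.3]
grip_width: 0.393
```

```bash
python3 - <<'E'
from h import *
st=get_state(); print(st['position'],cv2.Rodrigues(st['tool_rot'])[0].round(3).tolist(), totool([.516,.308,.010]))
E
```

```text
[0.51856291 0.30326553 0.05101955] [[-0.004, 0.854, 0.521], [0.005, 0.521, -0.854], [-1.0, -0.001, -0.007]] [41.1  0.3 -5.1]
```

Emit:
jog_arm(claw=[34, 34, 34, 16, 16], xyz=[[15, 0, -5], [32, 0, -5], [41, 0, -5], [41, 0, -5], [41, 0, -5]], roll=[0, 0, 0, 0, 0], force=15)

```text
time: 4.75
position: [0.5157, 0.3077, 0.0098]
tool_rot: [0.8, 1.427, -0.796]
ft_force: [-0.2, 0.1, -0.1]
grip_width: 0.284
```

Emit:
jog_arm(claw=[16, 16, 16], xyz=[[0, 0, 0], [0, 0, 0], [-20, 0, 0]], roll=[0, 0, 0])

```text
time: 5.05
position: [0.5142, 0.3063, 0.028]
tool_rot: [0.797, 1.429, -0.799]
ft_force: [-0.7, 0.1, 0.7]
grip_width: 0.227
```

Emit:
jog_arm(claw=[16, 16, 16, 16, 16], xyz=[[-45, 0, 0], [-92, 0, 0], [-140, 0, 0], [-188, 0, 0], [-236, 0, 0]], roll=[0, 0, 0, 0, 0])

```text
time: 5.55
position: [0.516, 0.3056, 0.2667]
tool_rot: [0.797, 1.428, -0.798]
ft_force: [0.7, -0.3, -0.9]
grip_width: 0.223
```

Emit:
jog_arm(claw=[16, 16, 16, 16, 16], xyz=[[0, -5, 43], [0, -10, 86], [0, -15, 129], [0, -20, 172], [0, -25, 215]], roll=[4, 8, 12, 16, 20])

```text
time: 6.05
position: [0.6073, 0.1073, 0.266]
tool_rot: [1.063, 1.303, -1.066]
ft_force: [0.9, -0.5, 0.7]
grip_width: 0.221
```

Emit:
jog_arm(claw=[16, 16, 16, 16, 16], xyz=[[0, -5, 43], [0, -10, 86], [0, -15, 129], [0, -20, 172], [0, -25, 215]], roll=[4, 8, 12, 16, 20])

```text
time: 6.55
position: [0.6246, -0.1101, 0.2659]
tool_rot: [1.322, 1.137, -1.326]
ft_force: [0.3, 0.1, 0.1]
grip_width: 0.223
```

Emit:
jog_arm(claw=[16, 16, 16, 16, 16], xyz=[[0, -5, 43], [0, -10, 86], [0, -15, 129], [0, -20, 172], [0, -25, 215]], roll=[4, 8, 12, 16, 20])

```text
time: 7.05
position: [0.5659, -0.3202, 0.2663]
tool_rot: [1.571, 0.929, -1.576]
ft_force: [0.0, -0.7, -0.1]
grip_width: 0.22
```

```bash
python3 - <<'E'
from h import *
print(totool([.5577,-.3115,.03]))
img,P=cloud('wrist'); cv2.imwrite('pics/w2.png',img[:,:,::-1])
z=P[...,2]
m=(img.min(-1)>110)&(np.abs(P[...,0]-.5577)<.12)&(np.abs(P[...,1]+.3115)<.13)&(z>.03)&(z<.055)
n,l,s,_=cv2.connectedComponentsWithStats(m.astype(np.uint8))
for i in range(1,n):
    if s[i,4]>200: print('tray?',s[i],cv2.minAreaRect(P[l==i][:,:2].astype(np.float32)))
E
```

```text
[236.4 -10.3  -3.7]
tray? [ 228   70  167  168 1904] ((0.558021605014801, -0.30888527631759644), (0.19081954658031464, 0.16037730872631073), 86.24128723144531)
```

Emit:
jog_arm(claw=[16, 16, 16, 16, 16], xyz=[[45, -10, -4], [93, -10, -4], [140, -10, -4], [185, -10, -4], [220, -10, -4]], roll=[0, 0, 0, 0, 0])

```text
time: 7.6
position: [0.5522, -0.3227, 0.0431]
tool_rot: [1.574, 0.917, -1.592]
ft_force: [-0.6, 0.1, -0.1]
grip_width: 0.224
```

Emit:
jog_arm(claw=[16, 16, 16, 34, 34], xyz=[[18, 0, 0], [32, 0, 0], [32, 0, 0], [32, 0, 0], [32, 0, 0]], roll=[0, 0, 0, 0, 0])

```text
time: 8.1
position: [0.5531, -0.3234, 0.0129]
tool_rot: [1.574, 0.915, -1.59]
ft_force: [0.5, -0.4, 0.1]
grip_width: 0.327
```

Emit:
jog_arm(claw=[40, 40, 40, 40, 40], xyz=[[-25, 0, 0], [-70, 0, 0], [-118, 0, 0], [-167, 0, 0], [-215, 0, 0]], roll=[0, 0, 0, 0, 0])

```text
time: 8.6
position: [0.5548, -0.3223, 0.2319]
tool_rot: [1.575, 0.912, -1.587]
ft_force: [1.1, -1.3, 0.9]
grip_width: 0.458
```

```bash
python3 - <<'E'
from h import *
st=get_state(); print(st['joint_positions'].round(3))
img,P=cloud('wrist')
z=P[...,2]
m=(img.max(-1)<60)&(np.abs(P[...,0]-.558)<.07)&(np.abs(P[...,1]+.31)<.08)&(z>.015)&(z<.05)
print('stray in tray',m.sum(),np.median(P[m],0))
E
```

```text
[ 0.756  0.32  -0.35   1.45   0.118  1.392 -0.12 ]
stray in tray 168 [ 0.55209592 -0.3199253   0.02835838]
```

Emit:
jog_arm(claw=[40, 40, 40, 40, 40], xyz=[[-12, -4, 33], [-24, -9, 66], [-36, -13, 100], [-48, -18, 133], [-60, -22, 166]], roll=[3, 6, 9, 12, 15])

```text
time: 9.15
position: [0.4554, -0.457, 0.3048]
tool_rot: [1.757, 0.709, -1.752]
ft_force: [0.1, -0.1, -0.4]
grip_width: 0.457
```

Emit:
jog_arm(claw=[40, 40, 40, 40, 40], xyz=[[-12, -4, 33], [-24, -9, 66], [-36, -13, 100], [-48, -18, 133], [-60, -22, 166]], roll=[3, 6, 9, 12, 15])

```text
time: 9.65
position: [0.3208, -0.5585, 0.3672]
tool_rot: [1.927, 0.493, -1.915]
ft_force: [0.5, 0.5, 0.5]
grip_width: 0.458
```

Emit:
jog_arm(claw=[87, 87, 87, 87, 87], xyz=[[-45, 0, 0], [-90, 0, 0], [-135, 0, 0], [-180, 0, 0], [-225, 0, 0]], roll=[8.5, 17, 25.5, 34, 42.5])

```text
time: 10.15
position: [0.3182, -0.5484, 0.5756]
tool_rot: [-2.16, 0.262, 2.093]
ft_force: [0.6, -1.4, -0.5]
grip_width: 0.827
```

Emit:
jog_arm(claw=[87, 87, 87, 87, 87], xyz=[[-45, 0, 0], [-90, 0, 0], [-135, 0, 0], [-180, 0, 0], [-225, 0, 0]], roll=[8.5, 17, 25.5, 34, 42.5])

```text
time: 10.65
position: [0.2985, -0.515, 0.6257]
tool_rot: [-1.778, 0.902, 1.581]
ft_force: [0.4, -0.1, -0.9]
grip_width: 0.997
```

```bash
cat > s.py <<'E'
from h import *
st=get_state(); print(st['time'],st['position'].round(4),'q',st['joint_positions'].round(3)); R=cv2.Rodrigues(st['tool_rot'])[0]; print(R.round(3).tolist())
h=np.degrees(np.arctan2(R[1,0],R[0,0])); print('elev',np.degrees(np.arcsin(R[2,0])).round(1),'heading',h.round(1),'az',np.degrees(np.arctan2(st['position'][1],st['position'][0])).round(1),'r',np.hypot(*st['position'][:2]).round(3))
E
python3 s.py
```

```text
10.65 [ 0.2985 -0.515   0.6257] q [ 0.856  0.277  0.242  0.696 -0.084  2.053 -1.46 ]
[[0.065, -0.802, -0.594], [-0.103, -0.597, 0.796], [-0.993, 0.01, -0.122]]
elev -83.0 heading -57.9 az -59.9 r 0.595
```

Emit:
jog_arm(claw=[87, 87, 87, 87, 87], xyz=[[-50, 0, 0], [-100, 0, 0], [-150, 0, 0], [-200, 0, 0], [-250, 0, 0]], roll=[0, 0, 0, 0, 0])

```text
time: 11.15
position: [0.2773, -0.479, 0.6657]
tool_rot: [-1.835, 0.938, 1.537]
ft_force: [-0.9, -1.1, 0.1]
grip_width: 1.003
```

Emit:
jog_arm(claw=[87, 87, 87, 87, 87], xyz=[[-50, 0, -25], [-100, 0, -50], [-150, 0, -75], [-200, 0, -100], [-250, 0, -125]], roll=[0, 0, 0, 0, 0])

```text
time: 11.65
position: [0.2947, -0.4927, 0.6912]
tool_rot: [-1.891, 0.973, 1.492]
ft_force: [0.0, -0.3, -0.1]
grip_width: 0.997
```

```bash
python3 s.py
```

```text
11.65 [ 0.2947 -0.4927  0.6912] q [ 0.787  0.218  0.308  0.632 -0.09   2.053 -1.472]
[[0.127, -0.803, -0.582], [-0.209, -0.595, 0.776], [-0.97, 0.023, -0.243]]
elev -75.8 heading -58.6 az -59.1 r 0.574
```

Emit:
jog_arm(claw=[87], xyz=[[-240, 0, -70]], roll=[0])

```text
time: 11.75
position: [0.295, -0.4897, 0.7072]
tool_rot: [-1.92, 0.992, 1.468]
ft_force: [0.4, -0.4, -0.6]
grip_width: 0.999
```

Emit:
jog_arm(claw=[87], xyz=[[-240, 0, -70]], roll=[0])

```text
time: 11.85
position: [0.2921, -0.4829, 0.7292]
tool_rot: [-1.958, 1.016, 1.434]
ft_force: [0.0, 0.0, -0.0]
grip_width: 1.0
```

Emit:
jog_arm(claw=[87], xyz=[[-240, 0, -70]], roll=[0])

```text
time: 11.95
position: [0.289, -0.4756, 0.7507]
tool_rot: [-1.995, 1.039, 1.4]
ft_force: [1.1, 0.0, -0.1]
grip_width: 0.999
```

Emit:
jog_arm(claw=[87], xyz=[[-240, 0, -70]], roll=[0])

```text
time: 12.05
position: [0.2851, -0.467, 0.772]
tool_rot: [-2.032, 1.062, 1.365]
ft_force: [0.0, 0.5, -0.3]
grip_width: 1.0
```

```bash
python3 s.py
```

```text
12.05 [ 0.2851 -0.467   0.772 ] q [ 0.699  0.167  0.407  0.524 -0.102  2.053 -1.481]
[[0.206, -0.806, -0.555], [-0.34, -0.591, 0.732], [-0.918, 0.037, -0.396]]
elev -66.6 heading -58.7 az -58.6 r 0.547
```

Emit:
jog_arm(claw=[87], xyz=[[-230, 0, -110]], roll=[0])

```text
time: 12.15
position: [0.2843, -0.4625, 0.7935]
tool_rot: [-2.071, 1.085, 1.326]
ft_force: [0.7, -0.0, -0.2]
grip_width: 1.002
```

Emit:
jog_arm(claw=[87], xyz=[[-220, 0, -120]], roll=[0])

```text
time: 12.25
position: [0.2848, -0.4591, 0.8135]
tool_rot: [-2.108, 1.107, 1.288]
ft_force: [-0.3, 0.1, 0.4]
grip_width: 1.002
```

Emit:
jog_arm(claw=[87], xyz=[[-215, 0, -130]], roll=[0])

```text
time: 12.35
position: [0.285, -0.4553, 0.8332]
tool_rot: [-2.144, 1.129, 1.249]
ft_force: [-0.7, -0.3, 0.5]
grip_width: 1.0
```

Emit:
jog_arm(claw=[87], xyz=[[-210, 0, -140]], roll=[0])

```text
time: 12.45
position: [0.2851, -0.4513, 0.8524]
tool_rot: [-2.18, 1.15, 1.209]
ft_force: [0.2, -0.1, 0.1]
grip_width: 1.0
```

Emit:
jog_arm(claw=[87], xyz=[[-205, 0, -145]], roll=[0])

```text
time: 12.55
position: [0.2848, -0.4464, 0.8711]
tool_rot: [-2.215, 1.171, 1.17]
ft_force: [0.6, -0.5, 0.6]
grip_width: 1.003
```

Emit:
jog_arm(claw=[87], xyz=[[-200, 0, -150]], roll=[0])

```text
time: 12.65
position: [0.284, -0.4405, 0.8893]
tool_rot: [-2.249, 1.19, 1.13]
ft_force: [-0.4, 0.3, 0.5]
grip_width: 0.999
```

Emit:
jog_arm(claw=[87], xyz=[[-190, 0, -160]], roll=[0])

```text
time: 12.75
position: [0.2832, -0.4347, 0.907]
tool_rot: [-2.283, 1.21, 1.089]
ft_force: [-0.8, 0.4, -1.1]
grip_width: 0.998
```

Emit:
jog_arm(claw=[87], xyz=[[-180, 0, -170]], roll=[0])

```text
time: 12.85
position: [0.2828, -0.429, 0.9239]
tool_rot: [-2.315, 1.229, 1.048]
ft_force: [1.1, -0.8, 0.8]
grip_width: 1.002
```

```bash
python3 s.py
```

```text
12.85 [ 0.2828 -0.429   0.9239] q [ 0.708  0.205  0.591  0.147 -0.307  2.053 -1.506]
[[0.362, -0.812, -0.457], [-0.58, -0.58, 0.572], [-0.73, 0.058, -0.681]]
elev -46.9 heading -58.0 az -56.6 r 0.514
```

Emit:
jog_arm(claw=[87], xyz=[[-180, 10, -175]], roll=[0])

```text
time: 12.95
position: [0.2804, -0.4232, 0.9399]
tool_rot: [-2.347, 1.246, 1.009]
ft_force: [-1.0, -0.5, -0.5]
grip_width: 0.998
```

Emit:
jog_arm(claw=[87], xyz=[[-175, 10, -180]], roll=[0])

```text
time: 13.05
position: [0.277, -0.4164, 0.9543]
tool_rot: [-2.377, 1.259, 0.972]
ft_force: [13.5, 16.8, 10.3]
grip_width: 1.001
```

Emit:
jog_arm(claw=[87], xyz=[[-170, 10, -185]], roll=[0])

```text
time: 13.15
position: [0.2744, -0.412, 0.9585]
tool_rot: [-2.385, 1.259, 0.962]
ft_force: [-0.6, -0.7, -0.4]
grip_width: 0.995
```

Emit:
jog_arm(claw=[87], xyz=[[-160, 10, -190]], roll=[0])

```text
time: 13.25
position: [0.2718, -0.4078, 0.9687]
tool_rot: [-2.406, 1.27, 0.933]
ft_force: [-0.5, -0.6, 0.3]
grip_width: 1.003
```

Emit:
jog_arm(claw=[87], xyz=[[-150, 10, -195]], roll=[0])

```text
time: 13.35
position: [0.2664, -0.4052, 0.9822]
tool_rot: [-2.425, 1.299, 0.892]
ft_force: [-1.2, -1.0, 0.2]
grip_width: 0.998
```

Emit:
jog_arm(claw=[87], xyz=[[-145, 10, -200]], roll=[0])

```text
time: 13.45
position: [0.2653, -0.3999, 0.9959]
tool_rot: [-2.448, 1.321, 0.851]
ft_force: [-0.3, 0.2, 0.3]
grip_width: 0.998
```

```bash
python3 s.py
```

```text
13.45 [ 0.2653 -0.3999  0.9959] q [ 0.672  0.181  1.211  0.057 -0.881  1.995 -1.505]
[[0.425, -0.821, -0.381], [-0.687, -0.566, 0.456], [-0.59, 0.068, -0.804]]
elev -36.2 heading -58.3 az -56.4 r 0.48
```

Emit:
jog_arm(claw=[87], xyz=[[-145, 15, -200]], roll=[0])

```text
time: 13.55
position: [0.263, -0.3942, 1.0096]
tool_rot: [-2.474, 1.337, 0.81]
ft_force: [0.8, -0.2, -0.3]
grip_width: 1.0
```

Emit:
jog_arm(claw=[87], xyz=[[-140, 15, -205]], roll=[0])

```text
time: 13.65
position: [0.2598, -0.3886, 1.0237]
tool_rot: [-2.502, 1.351, 0.767]
ft_force: [0.5, 0.5, -0.9]
grip_width: 1.002
```

Emit:
jog_arm(claw=[87], xyz=[[-130, 15, -210]], roll=[0])

```text
time: 13.75
position: [0.2568, -0.3839, 1.0377]
tool_rot: [-2.529, 1.365, 0.724]
ft_force: [0.2, 0.3, -0.2]
grip_width: 1.001
```

Emit:
jog_arm(claw=[87], xyz=[[-120, 15, -215]], roll=[0])

```text
time: 13.85
position: [0.2544, -0.3798, 1.0518]
tool_rot: [-2.556, 1.377, 0.679]
ft_force: [0.9, 0.3, -0.2]
grip_width: 1.0
```

Emit:
jog_arm(claw=[87], xyz=[[-110, 15, -220]], roll=[0])

```text
time: 13.95
position: [0.2524, -0.3764, 1.0659]
tool_rot: [-2.582, 1.389, 0.633]
ft_force: [0.6, 0.1, 1.0]
grip_width: 0.996
```

Emit:
jog_arm(claw=[87], xyz=[[-100, 15, -225]], roll=[0])

```text
time: 14.05
position: [0.2507, -0.3735, 1.0801]
tool_rot: [-2.609, 1.401, 0.586]
ft_force: [0.7, 0.2, 0.0]
grip_width: 0.996
```

```bash
python3 s.py
```

```text
14.05 [ 0.2507 -0.3735  1.0801] q [ 0.474  0.103  1.229  0.057 -0.708  1.84  -1.507]
[[0.496, -0.823, -0.277], [-0.775, -0.563, 0.286], [-0.391, 0.073, -0.917]]
elev -23.0 heading -57.4 az -56.1 r 0.45
```

Emit:
jog_arm(claw=[87], xyz=[[-95, 17, -228]], roll=[0])

```text
time: 14.15
position: [0.2487, -0.3706, 1.0944]
tool_rot: [-2.634, 1.412, 0.538]
ft_force: [-0.4, 0.2, -0.3]
grip_width: 1.002
```

Emit:
jog_arm(claw=[87], xyz=[[-85, 17, -232]], roll=[0])

```text
time: 14.25
position: [0.2467, -0.3679, 1.1088]
tool_rot: [-2.658, 1.423, 0.488]
ft_force: [0.6, -0.1, 0.2]
grip_width: 1.001
```

Emit:
jog_arm(claw=[87], xyz=[[-75, 17, -236]], roll=[0])

```text
time: 14.35
position: [0.2451, -0.3657, 1.1233]
tool_rot: [-2.682, 1.433, 0.438]
ft_force: [-0.3, 0.3, -0.8]
grip_width: 1.002
```

Emit:
jog_arm(claw=[87], xyz=[[-65, 17, -240]], roll=[0])

```text
time: 14.45
position: [0.2437, -0.3638, 1.1379]
tool_rot: [-2.705, 1.443, 0.386]
ft_force: [1.6, 0.1, -0.1]
grip_width: 0.998
```

Emit:
jog_arm(claw=[87], xyz=[[-55, 17, -240]], roll=[0])

```text
time: 14.55
position: [0.2425, -0.3621, 1.1525]
tool_rot: [-2.727, 1.453, 0.334]
ft_force: [0.9, -0.0, 0.3]
grip_width: 0.997
```

Emit:
jog_arm(claw=[87], xyz=[[-45, 17, -240]], roll=[0])

```text
time: 14.65
position: [0.2413, -0.3605, 1.1672]
tool_rot: [-2.749, 1.462, 0.281]
ft_force: [-0.8, 0.5, 0.3]
grip_width: 1.004
```

```bash
python3 s.py
```

```text
14.65 [ 0.2413 -0.3605  1.1672] q [ 0.235  0.054  1.229  0.057 -0.484  1.647 -1.51 ]
[[0.546, -0.824, -0.151], [-0.821, -0.563, 0.098], [-0.165, 0.07, -0.984]]
elev -9.5 heading -56.3 az -56.2 r 0.434
```

Emit:
jog_arm(claw=[87, 87, 87, 87, 87], xyz=[[-14, -30, 32], [-28, -60, 64], [-42, -90, 96], [-56, -120, 128], [-70, -148, 161]], roll=[1, 2, 3, 4, 4])

```text
time: 15.15
position: [0.2657, -0.32, 1.1565]
tool_rot: [-2.696, 1.439, 0.28]
ft_force: [-0.7, 0.3, 1.1]
grip_width: 0.997
```

```bash
python3 s.py
```

```text
15.15 [ 0.2657 -0.32    1.1565] q [-0.669  0.038  1.233  0.075  0.407  1.7   -1.618]
[[0.544, -0.83, -0.126], [-0.816, -0.558, 0.15], [-0.194, 0.021, -0.981]]
elev -11.2 heading -56.3 az -50.3 r 0.416
```

Emit:
jog_arm(claw=[87, 87, 87, 87, 87], xyz=[[-14, -30, 32], [-28, -60, 64], [-42, -90, 96], [-56, -120, 128], [-70, -148, 161]], roll=[0, 0, 0, 0, 0])

```text
time: 15.65
position: [0.3335, -0.3256, 1.0795]
tool_rot: [-2.625, 1.403, 0.502]
ft_force: [4.8, -3.5, -2.6]
grip_width: 0.999
```

Emit:
jog_arm(claw=[87, 87, 87, 87, 87], xyz=[[-14, -30, 32], [-28, -60, 64], [-42, -90, 96], [-56, -120, 128], [-70, -148, 161]], roll=[0, 0, 0, 0, 0])

```text
time: 16.15
position: [0.3772, -0.1554, 0.9565]
tool_rot: [-2.628, 1.394, 0.49]
ft_force: [0.9, 0.8, -0.6]
grip_width: 1.001
```

```bash
python3 s.py
```

```text
16.15 [ 0.3772 -0.1554  0.9565] q [-1.008 -0.27   0.138  0.998  1.563  1.989 -2.317]
[[0.522, -0.823, -0.224], [-0.782, -0.566, 0.26], [-0.341, 0.039, -0.939]]
elev -19.9 heading -56.3 az -22.4 r 0.408
```

Emit:
jog_arm(claw=[87, 87, 87, 87, 87], xyz=[[2, -20, 41], [4, -40, 83], [6, -60, 124], [9, -80, 166], [11, -99, 207]], roll=[0, 0, 0, 0, 0])

```text
time: 16.65
position: [0.4189, -0.0583, 0.8043]
tool_rot: [-2.645, 1.384, 0.501]
ft_force: [-1.0, 0.5, -0.0]
grip_width: 0.998
```

Emit:
jog_arm(claw=[87, 87, 87, 87, 87], xyz=[[2, -20, 41], [4, -40, 83], [6, -60, 124], [9, -80, 166], [11, -99, 207]], roll=[0, 0, 0, 0, 0])

```text
time: 17.15
position: [0.4699, 0.004, 0.7451]
tool_rot: [-2.667, 1.383, 0.573]
ft_force: [-1.2, 0.2, -0.8]
grip_width: 1.0
```

```bash
python3 s.py; python3 -c "
from h import *
print(totool([.50,.15,.30]))"
```

```text
17.15 [0.4699 0.004  0.7451] q [ 0.415 -0.302 -0.909  1.39   0.957  1.671 -2.691]
[[0.522, -0.803, -0.288], [-0.772, -0.588, 0.242], [-0.364, 0.096, -0.927]]
elev -21.3 heading -55.9 az 0.5 r 0.47
[  64.9 -152.9  439. ]
```

Emit:
jog_arm(claw=[87, 87, 87, 87, 87], xyz=[[0, 0, 0], [0, 0, 0], [0, 0, 0], [0, 0, 0], [0, 0, 0]], roll=[-8.5, -17, -25.5, -34, -42.5])

```text
time: 17.65
position: [0.4687, 0.0087, 0.7491]
tool_rot: [2.218, -0.941, -0.894]
ft_force: [0.3, 0.0, -0.0]
grip_width: 1.002
```

Emit:
jog_arm(claw=[87, 87, 87, 87, 87], xyz=[[0, 0, 0], [0, 0, 0], [0, 0, 0], [0, 0, 0], [0, 0, 0]], roll=[-8.5, -17, -25.5, -34, -42.5])

```text
time: 18.15
position: [0.4673, 0.0134, 0.7532]
tool_rot: [1.571, -0.484, -1.019]
ft_force: [0.9, -0.6, -0.6]
grip_width: 0.996
```

Emit:
jog_arm(claw=[87, 87, 87, 87, 87], xyz=[[3, -18, -5], [5, -36, -9], [8, -54, -14], [10, -72, -18], [13, -90, -23]], roll=[-8.5, -17, -25.5, -34, -42.5])

```text
time: 18.65
position: [0.4723, 0.0462, 0.6674]
tool_rot: [0.899, -0.078, -1.025]
ft_force: [0.2, -0.3, -1.8]
grip_width: 1.001
```

```bash
python3 s.py; python3 -c "
from h import *
print(totool([.50,.15,.30]))"
```

```text
18.65 [0.4723 0.0462 0.6674] q [ 0.136 -0.245 -0.847  1.563  1.06   1.726 -0.68 ]
[[0.549, 0.705, -0.45], [-0.765, 0.206, -0.61], [-0.338, 0.679, 0.652]]
elev -19.7 heading -54.3 az 5.6 r 0.475
[  59.9 -208.5 -315.4]
```

Emit:
jog_arm(claw=[87, 87, 87, 87, 87], xyz=[[6, -21, -32], [12, -42, -63], [18, -63, -95], [24, -84, -126], [30, -104, -158]], roll=[-8.5, -17, -25.5, -34, -42.5])

```text
time: 19.15
position: [0.4861, 0.1036, 0.4866]
tool_rot: [0.217, 0.282, -0.936]
ft_force: [1.2, -1.0, -0.6]
grip_width: 1.0
```

Emit:
jog_arm(claw=[87, 87, 87, 87, 87], xyz=[[6, 6, -37], [12, 12, -75], [18, 18, -112], [24, 24, -150], [30, 30, -187]], roll=[-8.5, -17, -25.5, -34, -42.5])

```text
time: 19.65
position: [0.5012, 0.1604, 0.3042]
tool_rot: [-0.466, 0.6, -0.764]
ft_force: [1.3, 0.4, -0.8]
grip_width: 0.997
```

```bash
python3 s.py; python3 -c "
from h import *
print(totool([.50,.15,.20]))"
```

```text
19.65 [0.5012 0.1604 0.3042] q [-0.134  0.387 -1.038  1.918  1.282  1.934 -0.094]
[[0.572, 0.498, 0.652], [-0.751, 0.637, 0.172], [-0.329, -0.589, 0.738]]
elev -19.2 heading -52.7 az 17.7 r 0.526
[ 41.5  54.1 -79.5]
```

Emit:
jog_arm(claw=[87, 87, 87, 87, 87], xyz=[[4, 5, -8], [8, 11, -16], [12, 16, -24], [16, 22, -32], [20, 27, -40]], roll=[-8.5, -17, -25.5, -34, -42.5])

```text
time: 20.15
position: [0.5009, 0.1611, 0.2546]
tool_rot: [-1.146, 0.871, -0.51]
ft_force: [1.0, 0.2, 0.0]
grip_width: 1.001
```

Emit:
jog_arm(claw=[87, 87, 87, 87, 87], xyz=[[4, 9, -2], [8, 18, -4], [12, 27, -6], [16, 36, -8], [21, 46, -11]], roll=[-8.5, -17, -25.5, -34, -42.5])

```text
time: 20.65
position: [0.502, 0.1611, 0.2057]
tool_rot: [-1.817, 1.084, -0.17]
ft_force: [0.8, 0.5, 0.1]
grip_width: 0.999
```

Emit:
jog_arm(claw=[87, 87, 87, 87, 87], xyz=[[0, 0, 0], [0, 0, 0], [0, 0, 0], [0, 0, 0], [0, 0, 0]], roll=[-8.5, -17, -25.5, -34, -42.5])

```text
time: 21.15
position: [0.5032, 0.1665, 0.2086]
tool_rot: [-2.468, 1.226, 0.274]
ft_force: [0.8, 0.3, 0.5]
grip_width: 1.004
```

Emit:
jog_arm(claw=[87, 87, 87], xyz=[[0, 0, 0], [0, 0, 0], [0, 0, 0]], roll=[-7, -14, -14])

```text
time: 21.45
position: [0.504, 0.1713, 0.2112]
tool_rot: [-2.673, 1.242, 0.444]
ft_force: [0.2, 0.0, -0.2]
grip_width: 0.999
```

```bash
python3 s.py; python3 - <<'E'
from h import *
img,P=cloud('wrist'); cv2.imwrite('pics/w3.png',img[:,:,::-1]); z=P[...,2]
r=np.hypot(P[...,0]-.571,P[...,1]-.039)
m=(r<.045)&(z>.072)&(z<.09); print(m.sum(),cv2.minEnclosingCircle(P[m][:,:2].astype(np.float32)),P[m][:,2].mean())
m=(r<.045)&(z>.02)&(z<.07);print('side',m.sum(),P[m].mean(0))
st=get_state();x=cv2.Rodrigues(st['tool_rot'])[0][:,0]
print(totool(np.array([.571,.039,.046])+.0187*x))
E
```

```text
21.45 [0.504  0.1713 0.2112] q [-0.138  0.603 -1.084  1.989  1.399  1.97   2.171]
[[0.611, -0.766, -0.198], [-0.719, -0.642, 0.267], [-0.332, -0.021, -0.943]]
elev -19.4 heading -49.6 az 18.8 r 0.532
652 ((0.5718416571617126, 0.043796662241220474), 0.032452233135700226) 0.0775866683880884
side 1528 [0.57396244 0.0406804  0.05199497]
[209.   36.1 106.8]
```

View pics/w3.png

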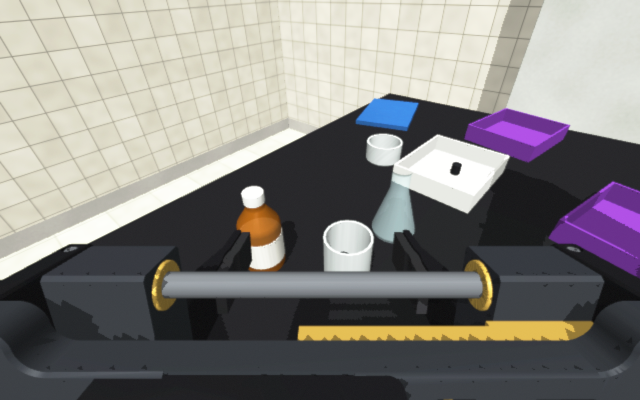

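The wrist view shows the bucket at (348,245) between bottle (258,230) and flask (397,205), and the stray lying in the tray at (456,168). I'm going to the pre-approach pose.

Emit:
jog_arm(claw=[87, 87, 87, 87, 87], xyz=[[24, 8, 32], [48, 16, 64], [72, 24, 96], [92, 34, 125], [107, 34, 143]], roll=[-1, -1, -1, -1, -1])

```text
time: 22.0
position: [0.5147, 0.1111, 0.0379]
tool_rot: [-2.684, 1.24, 0.455]
ft_force: [0.1, -0.3, 0.3]
grip_width: 1.001
```

```bash
python3 s.py; python3 - <<'E'
from h import *
st=get_state();x=cv2.Rodrigues(st['tool_rot'])[0][:,0]
print(totool(np.array([.5715,.043,.046])+.0187*x))
E
```

```text
22.0 [0.5147 0.1111 0.0379] q [-0.177  0.872 -0.874  2.094  1.569  1.879  1.897]
[[0.612, -0.763, -0.209], [-0.717, -0.647, 0.26], [-0.334, -0.009, -0.943]]
elev -19.5 heading -49.5 az 12.2 r 0.527
[ 99.6   0.7 -37.2]
```

Emit:
jog_arm(claw=[87, 87, 87, 87, 87], xyz=[[25, 0, -9], [50, 0, -18], [75, 1, -28], [92, 1, -34], [100, 1, -37]], roll=[0, 0, 0, 0, 0], force=25)

```text
time: 22.5
position: [0.5843, 0.0289, 0.0404]
tool_rot: [-2.681, 1.238, 0.451]
ft_force: [0.6, -0.1, 0.1]
grip_width: 0.999
```

```bash
python3 s.py; python3 - <<'E'
from h import *
st=get_state();x=cv2.Rodrigues(st['tool_rot'])[0][:,0]
print(totool(np.array([.5715,.043,.046])+.0187*x), st['ft_force'])
img,P=cloud('wrist'); cv2.imwrite('pics/w4.png',img[:,:,::-1])
E
```

```text
22.5 [0.5843 0.0289 0.0404] q [-0.006  0.804 -0.8    2.122  1.72   1.727  1.997]
[[0.613, -0.763, -0.206], [-0.716, -0.647, 0.262], [-0.333, -0.013, -0.943]]
elev -19.4 heading -49.4 az 2.8 r 0.585
[-1.1  0.6  1.1] [ 0.61236145 -0.0814375   0.10711051]
```

View pics/w4.png

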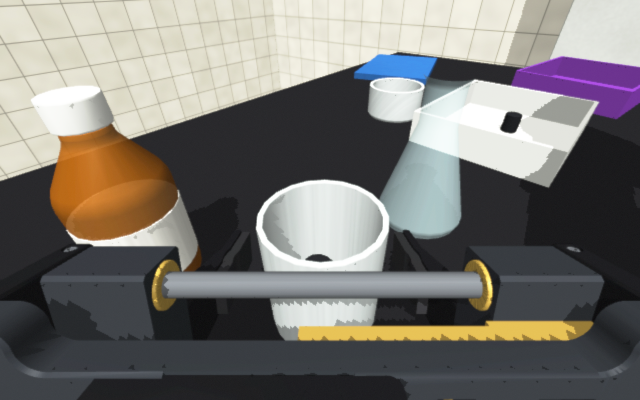

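The bucket is centred between the fingers at (322,240), with a cushion visible inside. Closing now.

Emit:
jog_arm(claw=[58, 58, 58, 58, 58], xyz=[[0, 0, 0], [0, 0, 0], [0, 0, 0], [0, 0, 0], [0, 0, 0]], roll=[0, 0, 0, 0, 0], force=40)

```text
time: 23.05
position: [0.5839, 0.0288, 0.0402]
tool_rot: [-2.682, 1.239, 0.452]
ft_force: [-2.2, 0.4, 1.2]
grip_width: 0.711
```

Emit:
jog_arm(claw=[58, 58, 58, 58, 58], xyz=[[0, 0, 0], [0, 0, 0], [-2, 0, -6], [-5, 0, -15], [-10, 0, -28]], roll=[0, 0, 0, 0, 0])

```text
time: 23.55
position: [0.5831, 0.0287, 0.0695]
tool_rot: [-2.682, 1.239, 0.455]
ft_force: [0.0, 0.0, -2.5]
grip_width: 0.715
```

```bash
python3 s.py
```

```text
23.55 [0.5831 0.0287 0.0695] q [ 0.02   0.737 -0.838  2.134  1.685  1.716  2.047]
[[0.612, -0.763, -0.209], [-0.716, -0.647, 0.262], [-0.335, -0.01, -0.942]]
elev -19.6 heading -49.5 az 2.8 r 0.584
```

```bash
cat > dump.py <<'E'
from h import *
from scipy.spatial.transform import Rotation as Ro
st=get_state(); R=Ro.from_rotvec(st['tool_rot'])
bt=np.array([-.335,-.011,-.942]); bt/=np.linalg.norm(bt)
for phi in (0,90,130,150,165,180):
    Rn=R*Ro.from_rotvec([np.radians(phi),0,0]); b=Rn.apply(bt); x=Rn.apply([1,0,0])
    tcp=np.array([.568,-.325,.125])-.034*b*[1,1,0]+.0187*x
    print(phi,'tip',np.degrees(np.arccos(b[2])).round(1),'b',b.round(2),'tcp',tcp.round(3),'shift',totool(tcp))
E
python3 dump.py
```

```text
0 tip 0.0 b [0. 0. 1.] tcp [ 0.579 -0.338  0.119] shift [ 244.3  239.6 -141.7]
90 tip 83.5 b [-0.92 -0.37  0.11] tcp [ 0.611 -0.326  0.119] shift [ 254.4  207.6 -144.9]
130 tip 117.3 b [-0.89 -0.07 -0.46] tcp [ 0.61  -0.336  0.119] shift [ 260.9  215.  -147.3]
150 tip 131.0 b [-0.74  0.14 -0.66] tcp [ 0.605 -0.343  0.119] shift [ 263.1  223.5 -148.2]
165 tip 138.2 b [-0.59  0.31 -0.75] tcp [ 0.599 -0.349  0.119] shift [ 264.1  231.2 -148.7]
180 tip 140.9 b [-0.41  0.48 -0.78] tcp [ 0.593 -0.355  0.119] shift [ 264.5  239.5 -148.9]
```

Emit:
jog_arm(claw=[58, 58, 58, 58, 58], xyz=[[-10, 0, -28], [-20, 0, -56], [-30, 0, -84], [-40, 0, -112], [-46, 0, -132]], roll=[0, 0, 0, 0, 0])

```text
time: 24.05
position: [0.5823, 0.0276, 0.2116]
tool_rot: [-2.682, 1.238, 0.454]
ft_force: [0.2, -0.4, -3.8]
grip_width: 0.71
```

```bash
python3 s.py; python3 dump.py
```

```text
24.05 [0.5823 0.0276 0.2116] q [ 0.176  0.413 -1.013  2.124  1.516  1.634  2.316]
[[0.613, -0.762, -0.208], [-0.716, -0.647, 0.262], [-0.334, -0.012, -0.943]]
elev -19.5 heading -49.4 az 2.7 r 0.583
0 tip 0.1 b [-0.  0.  1.] tcp [ 0.58  -0.338  0.119] shift [291.3 240.1  -7.6]
90 tip 83.6 b [-0.92 -0.37  0.11] tcp [ 0.611 -0.326  0.119] shift [301.4 208.  -10.8]
130 tip 117.4 b [-0.88 -0.08 -0.46] tcp [ 0.61  -0.336  0.119] shift [307.9 215.5 -13.2]
150 tip 131.1 b [-0.74  0.14 -0.66] tcp [ 0.605 -0.343  0.119] shift [310.1 224.  -14.1]
165 tip 138.3 b [-0.59  0.31 -0.75] tcp [ 0.599 -0.349  0.119] shift [311.1 231.7 -14.5]
180 tip 140.9 b [-0.41  0.48 -0.78] tcp [ 0.593 -0.355  0.119] shift [311.5 240.  -14.8]
```

Emit:
jog_arm(claw=[58, 58, 58, 58, 58], xyz=[[25, 18, -9], [55, 40, -20], [87, 63, -32], [118, 85, -43], [149, 108, -54]], roll=[0, 0, 0, 0, 0])

```text
time: 24.55
position: [0.6018, -0.1645, 0.2117]
tool_rot: [-2.683, 1.237, 0.454]
ft_force: [1.2, -0.4, -4.0]
grip_width: 0.713
```

Emit:
jog_arm(claw=[58, 58, 58, 58, 58], xyz=[[31, 22, -11], [62, 45, -23], [93, 67, -34], [120, 87, -44], [141, 102, -52]], roll=[0, 0, 0, 0, 0])

```text
time: 25.05
position: [0.6196, -0.3476, 0.2124]
tool_rot: [-2.682, 1.241, 0.456]
ft_force: [-0.0, -0.6, -2.3]
grip_width: 0.716
```

```bash
sed -i 's/\.568,-\.325,\.125/.585,-.325,.125/' dump.py; python3 s.py; python3 dump.py; python3 - <<'E'
from h import *
img,P=cloud('scene'); cv2.imwrite('pics/s2.png',img[60:360,120:520,::-1])
E
```

```text
25.05 [ 0.6196 -0.3476  0.2124] q [ 0.824  0.175 -0.704  2.26   2.034  0.842  2.329]
[[0.611, -0.763, -0.209], [-0.717, -0.646, 0.261], [-0.334, -0.009, -0.942]]
elev -19.5 heading -49.6 az -29.3 r 0.71
0 tip 0.1 b [0. 0. 1.] tcp [ 0.596 -0.338  0.119] shift [10.6 12.7 95.5]
90 tip 83.5 b [-0.92 -0.37  0.11] tcp [ 0.628 -0.326  0.119] shift [ 20.6 -19.4  92.2]
130 tip 117.2 b [-0.89 -0.07 -0.46] tcp [ 0.627 -0.336  0.119] shift [ 27.1 -12.   89.8]
150 tip 131.0 b [-0.74  0.14 -0.66] tcp [ 0.622 -0.343  0.119] shift [29.4 -3.5 88.9]
165 tip 138.2 b [-0.59  0.31 -0.75] tcp [ 0.616 -0.349  0.119] shift [30.4  4.2 88.5]
180 tip 140.9 b [-0.41  0.48 -0.78] tcp [ 0.61  -0.355  0.119] shift [30.8 12.5 88.3]
```

View pics/s2.png

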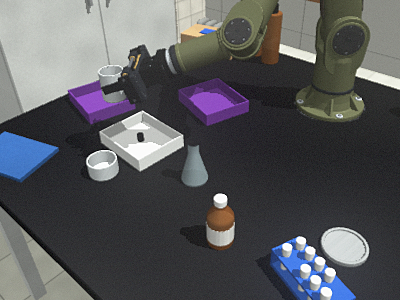

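Emit:
jog_arm(claw=[58, 58, 58, 58, 58], xyz=[[6, -1, 18], [12, -2, 36], [18, -3, 54], [24, -4, 72], [29, -4, 88]], roll=[8.5, 17, 25.5, 34, 42.5])

```text
time: 25.6
position: [0.62, -0.3475, 0.1194]
tool_rot: [-2.036, 1.124, -0.029]
ft_force: [0.2, 0.1, -3.5]
grip_width: 0.715
```

Emit:
jog_arm(claw=[58, 58, 58, 58, 58], xyz=[[0, 0, 0], [0, 0, 0], [0, 0, 0], [0, 0, 0], [0, 0, 0]], roll=[8.5, 17, 25.5, 34, 42.5])

```text
time: 26.1
position: [0.6194, -0.3469, 0.1192]
tool_rot: [-1.364, 0.925, -0.389]
ft_force: [-0.3, 0.4, -4.3]
grip_width: 0.714
```

Emit:
jog_arm(claw=[58, 58, 58, 58, 58], xyz=[[0, 0, 0], [0, 0, 0], [0, 0, 0], [0, 0, 0], [0, 0, 0]], roll=[8, 16, 24, 32, 40])

```text
time: 26.6
position: [0.6187, -0.3466, 0.1191]
tool_rot: [-0.717, 0.691, -0.641]
ft_force: [-0.4, -0.6, -3.7]
grip_width: 0.712
```

Emit:
jog_arm(claw=[58, 58, 58, 58, 58], xyz=[[0, 0, 0], [0, 0, 0], [0, 0, 0], [0, 0, 0], [0, 0, 0]], roll=[7, 14, 21, 28, 35])

```text
time: 27.1
position: [0.6181, -0.3465, 0.1191]
tool_rot: [-0.148, 0.454, -0.802]
ft_force: [0.9, 0.1, -3.6]
grip_width: 0.712
```

Emit:
jog_arm(claw=[58, 58, 58, 58, 58], xyz=[[0, 0, 0], [0, 0, 0], [0, 0, 0], [0, 0, 0], [0, 0, 0]], roll=[5, 8, 8, 8, 8])

```text
time: 27.6
position: [0.6179, -0.3465, 0.1193]
tool_rot: [-0.02, 0.397, -0.831]
ft_force: [-0.1, 0.8, -2.1]
grip_width: 0.715
```

```bash
python3 s.py; python3 - <<'E'
from h import *
print(get_state()['ft_force'])
img,P=cloud('scene'); a=cv2.resize(img[130:260,180:360],None,fx=3,fy=3)
img,P=cloud('top'); b=cv2.resize(img[110:240,300:440],None,fx=3,fy=3)
cv2.imwrite('pics/d1.png',np.hstack([a[:390,:400],b[:390,:400]])[:,:,::-1])
E
```

```text
27.6 [ 0.6179 -0.3465  0.1193] q [ 1.19   0.699 -1.14   2.27   2.328  1.28  -0.549]
[[0.605, 0.715, 0.351], [-0.722, 0.678, -0.137], [-0.336, -0.171, 0.926]]
elev -19.6 heading -50.1 az -29.3 r 0.708
[-0.07329409  0.76425323 -2.07412003]
```

View pics/d1.png

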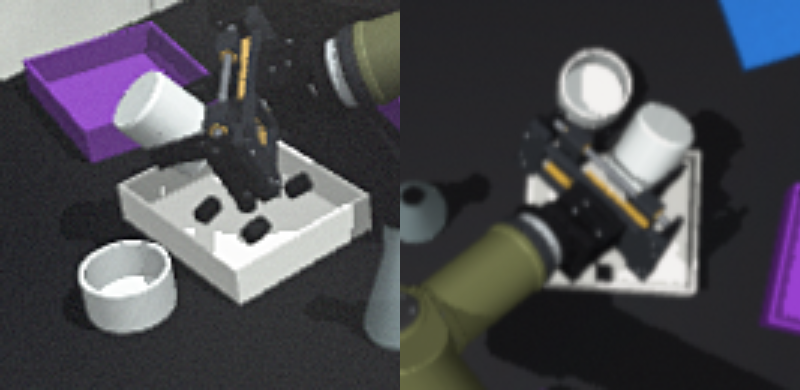

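Black cushions lie in the tray at crop (208,210), (255,230) and (298,184), and the bucket is tipped over it. I'm rolling back upright, then counting.

Emit:
jog_arm(claw=[58, 58, 58, 58, 58], xyz=[[0, 0, 0], [0, 0, 0], [0, 0, 0], [0, 0, 0], [0, 0, 0]], roll=[-8.5, -17, -25.5, -34, -42.5])

```text
time: 28.2
position: [0.6182, -0.3461, 0.1196]
tool_rot: [-0.713, 0.689, -0.643]
ft_force: [0.7, -0.1, -3.0]
grip_width: 0.717
```

Emit:
jog_arm(claw=[58, 58, 58, 58, 58], xyz=[[0, 0, 0], [0, 0, 0], [0, 0, 0], [0, 0, 0], [0, 0, 0]], roll=[-8.5, -17, -25.5, -34, -42.5])

```text
time: 28.7
position: [0.6185, -0.3456, 0.1197]
tool_rot: [-1.401, 0.937, -0.37]
ft_force: [-0.1, -1.0, -2.7]
grip_width: 0.713
```

Emit:
jog_arm(claw=[58, 58, 58, 58, 58], xyz=[[0, 0, 0], [0, 0, 0], [0, 0, 0], [0, 0, 0], [0, 0, 0]], roll=[-8.5, -17, -25.5, -34, -42.5])

```text
time: 29.2
position: [0.6188, -0.3448, 0.1198]
tool_rot: [-2.074, 1.131, -0.002]
ft_force: [0.1, 0.1, -2.5]
grip_width: 0.713
```

Emit:
jog_arm(claw=[58, 58, 58, 58, 58], xyz=[[0, 0, 0], [0, 0, 0], [0, 0, 0], [0, 0, 0], [0, 0, 0]], roll=[-8.5, -17, -25.5, -34, -42])

```text
time: 29.7
position: [0.6193, -0.3439, 0.1198]
tool_rot: [-2.708, 1.248, 0.483]
ft_force: [-0.4, -0.4, -3.3]
grip_width: 0.712
```

```bash
python3 s.py; python3 -c "
from h import *
print(get_state()['ft_force'])"
```

```text
29.7 [ 0.6193 -0.3439  0.1198] q [ 0.72   0.407 -0.618  2.283  2.219  1.037  2.186]
[[0.609, -0.758, -0.236], [-0.719, -0.652, 0.24], [-0.336, 0.023, -0.942]]
elev -19.6 heading -49.7 az -29.0 r 0.708
[-0.36561589 -0.356418   -3.31175224]
```

Emit:
jog_arm(claw=[58, 58, 58, 58, 58], xyz=[[-7, 0, -19], [-14, 0, -38], [-21, 0, -57], [-28, 0, -76], [-33, 0, -94]], roll=[0, 1, 2, 2, 2])

```text
time: 30.2
position: [0.6216, -0.3416, 0.2204]
tool_rot: [-2.681, 1.242, 0.457]
ft_force: [1.4, 0.3, -3.6]
grip_width: 0.714
```

Emit:
jog_arm(claw=[58, 58, 58, 58, 58], xyz=[[-34, -24, 12], [-68, -48, 23], [-102, -71, 35], [-136, -95, 46], [-170, -118, 58]], roll=[0, 0, 0, 0, 0])

```text
time: 30.7
position: [0.5954, -0.1259, 0.2247]
tool_rot: [-2.683, 1.241, 0.456]
ft_force: [1.5, -0.0, -3.7]
grip_width: 0.706
```

```bash
python3 s.py; python3 - <<'E'
from h import *
print(totool([.5354,.298,.20]))
img,P=cloud('top'); z=P[...,2]
t=(np.abs(P[...,0]-.558)<.078)&(np.abs(P[...,1]+.31)<.093)
m=(t&(img.max(-1)<90)).astype(np.uint8); n,l,s,c=cv2.connectedComponentsWithStats(m)
for i in range(1,n): print(s[i,4],P[l==i].mean(0).round(3))
b=cv2.resize(img[110:240,300:440],None,fx=3,fy=3)
w,_=cloud('wrist'); 
cv2.imwrite('pics/c1.png',np.hstack([b[:390,:400],cv2.resize(w[150:345,220:420],(400,390))])[:,:,::-1])
E
```

```text
30.7 [ 0.5954 -0.1259  0.2247] q [ 0.469  0.159 -0.917  2.266  1.596  1.237  2.398]
[[0.612, -0.763, -0.21], [-0.717, -0.646, 0.26], [-0.334, -0.009, -0.943]]
elev -19.5 heading -49.5 az -11.9 r 0.609
[-332.5 -228.1  146.1]
7 [ 0.625 -0.219  0.   ]
25 [ 0.58  -0.339  0.021]
31 [ 0.571 -0.279  0.021]
20 [ 0.543 -0.324  0.027]
21 [ 0.496 -0.303  0.023]
15 [ 0.481 -0.241 -0.   ]
```

View pics/c1.png

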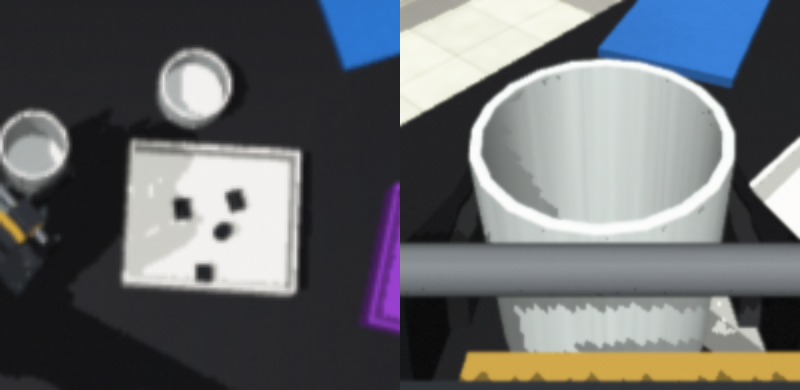

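All four cushions are in the tray, at crop (182,208), (235,200), (223,231) and (205,272), and the bucket is empty. Next I'm moving over the dish.

Emit:
jog_arm(claw=[58, 58, 58, 58, 58], xyz=[[-33, -23, 15], [-66, -46, 29], [-100, -68, 44], [-133, -91, 58], [-166, -114, 73]], roll=[0, 0, 0, 0, 0])

```text
time: 31.3
position: [0.5653, 0.0936, 0.2128]
tool_rot: [-2.69, 1.222, 0.458]
ft_force: [0.2, 0.3, -3.2]
grip_width: 0.713
```

Emit:
jog_arm(claw=[58, 58, 58, 58, 58], xyz=[[-33, -23, 15], [-66, -46, 29], [-100, -68, 44], [-133, -91, 58], [-166, -114, 73]], roll=[0, 0, 0, 0, 0])

```text
time: 31.8
position: [0.5328, 0.3065, 0.2003]
tool_rot: [-2.69, 1.223, 0.46]
ft_force: [0.8, -0.7, -2.6]
grip_width: 0.715
```

```bash
python3 s.py; python3 - <<'E'
from h import *
st=get_state();x=cv2.Rodrigues(st['tool_rot'])[0][:,0]
print(totool(np.array([.524,.311,.09])+.0187*x))
img,P=cloud('wrist'); cv2.imwrite('pics/w5.png',img[:,:,::-1]); z=P[...,2]
r=np.hypot(P[...,0]-.524,P[...,1]-.311); m2=(r<.07)&(z>.004)&(z<.018)&(img.min(-1)>70)
print('dish px',m2.sum(), P[m2].min(0),P[m2].max(0))
img,P=cloud('top'); z=P[...,2]; r=np.hypot(P[...,0]-.524,P[...,1]-.311)
m=(r<.06)&(z>.18)&(z<.25)&(img.min(-1)>90); print('bucket rim top cam',m.sum(),P[m].mean(0),cv2.minEnclosingCircle(P[m][:,:2].astype(np.float32)) if m.sum()>3 else '')
E
```

```text
31.8 [0.5328 0.3065 0.2003] q [-0.462  0.755 -0.885  1.676  1.429  2.023  2.246]
[[0.621, -0.755, -0.213], [-0.708, -0.656, 0.261], [-0.337, -0.011, -0.942]]
elev -19.7 heading -48.8 az 29.9 r 0.615
[ 47.2   4.9 106.9]Traceback (most recent call last):
  File "<stdin>", line 6, in <module>
    return umr_minimum(a, axis, None, out, keepdims, initial, where)
ValueError: zero-size array to reduction operation minimum which has no identity
```

Emit:
jog_arm(claw=[58, 58, 58, 58, 58], xyz=[[10, 1, 22], [20, 2, 44], [30, 4, 66], [40, 5, 90], [47, 5, 107]], roll=[0, 0, 0, 0, 0])

```text
time: 32.35
position: [0.5329, 0.3074, 0.0805]
tool_rot: [-2.694, 1.203, 0.47]
ft_force: [0.1, -0.5, -3.4]
grip_width: 0.712
```

```bash
python3 s.py; python3 - <<'E'
from h import *
st=get_state();x=cv2.Rodrigues(st['tool_rot'])[0][:,0]
print(totool(np.array([.524,.311,.053])+.0187*x),st['ft_force'])
img,P=cloud('scene'); cv2.imwrite('pics/s5.png',cv2.resize(img[200:380,340:560],None,fx=3,fy=3)[:,:,::-1])
E
```

```text
32.35 [0.5329 0.3074 0.0805] q [-0.505  0.927 -0.818  1.696  1.479  1.965  2.083]
[[0.629, -0.746, -0.22], [-0.698, -0.666, 0.264], [-0.344, -0.013, -0.939]]
elev -20.1 heading -48.0 az 30.0 r 0.615
[20.   4.6 28.8] [ 0.05074738 -0.51183632 -3.38973571]
```

View pics/s5.png

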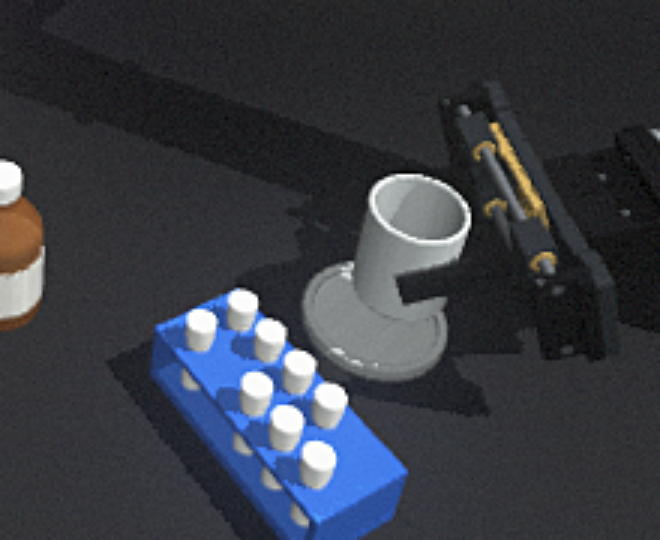

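Emit:
jog_arm(claw=[58, 58, 58, 58, 58], xyz=[[6, 5, 4], [9, 5, 8], [13, 5, 15], [16, 5, 20], [18, 5, 24]], roll=[0, 0, 0, 0, 0])

```text
time: 32.9
position: [0.535, 0.297, 0.0487]
tool_rot: [-2.695, 1.204, 0.473]
ft_force: [0.2, -0.8, -2.8]
grip_width: 0.712
```

```bash
python3 s.py; python3 - <<'E'
from h import *
st=get_state();x=cv2.Rodrigues(st['tool_rot'])[0][:,0]
print(totool(np.array([.524,.311,.0525])+.0187*x),st['ft_force'], st['position']-.0187*x)
E
```

```text
32.9 [0.535  0.297  0.0487] q [-0.501  0.968 -0.797  1.71   1.496  1.943  2.044]
[[0.628, -0.746, -0.223], [-0.698, -0.666, 0.263], [-0.345, -0.009, -0.939]]
elev -20.2 heading -48.0 az 29.0 r 0.612
[ 0.7 -1.2  2.6] [ 0.19192926 -0.84043461 -2.75591948] [0.52325648 0.31004235 0.05518205]
```

Now lowering the last 3 mm slowly to touch.

Emit:
jog_arm(claw=[58, 58, 58, 58], xyz=[[0.3, 0, 1], [0.7, -1, 2], [1, -1, 2.6], [1, -1, 2.6]], roll=[0, 0, 0, 0])

```text
time: 33.3
position: [0.5359, 0.298, 0.0464]
tool_rot: [-2.695, 1.204, 0.472]
ft_force: [0.5, 1.3, -1.2]
grip_width: 0.716
```

Emit:
jog_arm(claw=[58, 58, 58], xyz=[[0.4, 0, 1], [0.4, 0, 1], [0.4, 0, 1]], roll=[0, 0, 0])

```text
time: 33.6
position: [0.5358, 0.2981, 0.0463]
tool_rot: [-2.695, 1.204, 0.47]
ft_force: [-2.3, 0.8, 1.5]
grip_width: 0.712
```

```bash
python3 - <<'E'
from h import *
st=get_state();R=cv2.Rodrigues(st['tool_rot'])[0];x=R[:,0]
print(st['time'],st['ft_force'], st['position']-.0187*x, R[2])
E
```

```text
33.6 [-2.34867689  0.79371831  1.53096606] [0.52407525 0.31114943 0.05268285] [-0.34315185 -0.01087495 -0.93921698]
```

Emit:
jog_arm(claw=[66, 72, 80, 87, 87], xyz=[[0, 0, 0], [0, 0, 0], [0, 0, 0], [0, 0, 0], [0, 0, 0]], roll=[0, 0, 0, 0, 0])

```text
time: 34.1
position: [0.5359, 0.298, 0.0462]
tool_rot: [-2.695, 1.204, 0.47]
ft_force: [-0.4, -0.6, 0.4]
grip_width: 0.968
```

Emit:
jog_arm(claw=[87, 87, 87, 87, 87], xyz=[[0, 0, 0], [-15, 0, 4], [-40, 0, 10], [-75, 0, 14], [-115, 0, 14]], roll=[0, 0, 0, 0, 0])

```text
time: 34.6
position: [0.4593, 0.3823, 0.0717]
tool_rot: [-2.696, 1.207, 0.472]
ft_force: [0.6, 0.1, 0.2]
grip_width: 1.002
```

```bash
python3 s.py; python3 - <<'E'
from h import *
img,P=cloud('scene'); cv2.imwrite('pics/s6.png',cv2.resize(img[130:390,180:560],None,fx=2,fy=2)[:,:,::-1])
for cam in ('wrist','top'):
    img,P=cloud(cam); z=P[...,2]; r=np.hypot(P[...,0]-.524,P[...,1]-.311)
    m=(r<.045)&(z>.078)&(z<.095); print(cam,'rim',m.sum(),P[m].mean(0),P[m][:,2].std(),cv2.minEnclosingCircle(P[m][:,:2].astype(np.float32)))
    A=np.c_[P[m][:,:2],np.ones(m.sum())]; print('slope',np.linalg.lstsq(A,P[m][:,2],rcond=None)[0][:2])
E
```

```text
34.6 [0.4593 0.3823 0.0717] q [-0.717  0.971 -0.766  1.586  1.358  2.025  2.027]
[[0.627, -0.747, -0.222], [-0.699, -0.665, 0.262], [-0.343, -0.008, -0.939]]
elev -20.1 heading -48.1 az 39.8 r 0.598
wrist rim 1449 [0.52063559 0.31550037 0.08306824] 0.0026867756618513755 ((0.5227760076522827, 0.31290218234062195), 0.032810091972351074)
slope [-0.00161155  0.00110451]
top rim 82 [0.52320258 0.30839086 0.08323393] 0.002753646615292459 ((0.5220611691474915, 0.30918827652931213), 0.032930418848991394)
slope [-0.00051982  0.00858109]
```

View pics/s6.png

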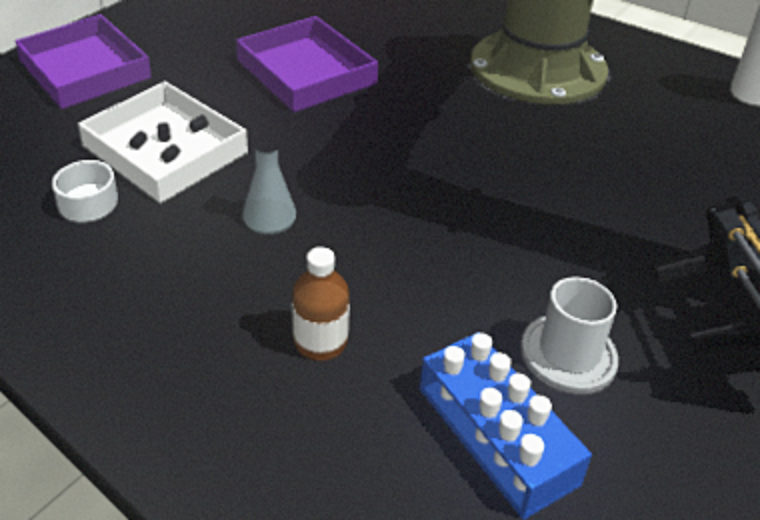

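```bash
python3 -c "
from bench import *
print(order.close_job())"
```

```text
the job is handed in; nothing more can be done
None
```

The job is handed in. My last checks show all the end conditions met, but `close_job` reports no verdict.

**What I did**
- **Stray cushion:** I picked it out of the dish from above and put it in the tray.
- **Tilting the tool:** The move tool only shifts and rolls. To point the gripper sideways I asked for poses beyond reach, which tilted it a little each time. It ended about 20° below level.
- **Emptying the bucket:** I gripped the tall bucket from the side and rolled it about 168° low over the tray. By calculation from the roll, that tipped it to about 138°. The mouth was calculated to be about 0.1 m up, and all three cushions dropped out.
- **Setting it down:** I rolled the bucket back upright, lowered it into the dish until it touched with about 2 N, then released it and backed away.

**Last checks, after 34.6 s of the 72 s**
- **Cushions:** The final view shows four separate cushions in the tray.
- **Bucket position:** It is empty. The wrist camera puts its axis about 2 mm from the dish centre, and the top camera about 3 mm. The two differ from each other by about 4 mm, and both are within the 15 mm limit.
- **Bucket upright:** The rim slope is below 0.01 rad. The rim's average height reads 83 mm against the 86 mm expected, and the same cameras read about 2 to 4 mm low on it earlier too.
- **Bystanders:** The bottle, flask, rack and squat bucket are standing, with no visible shift. I did not measure them again.
- **Joint limits:** While tilting the tool, three joints read up to 0.003 rad past the rounded limits in the brief. I took these as rounding, but could not confirm it.
- **Force:** A brief reading of about 24 N on the wrist came up during the tilting, when a joint reached its limit.

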